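# Refit the battery cover of an upturned kitchen scale

### The arm

A 6-joint arm with a two-finger parallel gripper is mounted at the origin on the work surface; the furniture and walls round the work are solid. World frame = base frame: x ahead of the robot, y to its left, z up, the work surface at z = 0. Lengths are in m, angles in rad, forces in N, time in s.
With the tool pointing down it reaches from about 0.35 to 0.85 m from the base axis. Payload 8.1 kg.
Tool frame: the origin (TCP) lies at the very end of the fingers, on their centre line; the grasp point (between the pads) lies 19 mm behind it; z points along the fingers, y is the line along which they close (so a half turn about z gives the same grasp; the last joint's range is limited). The gripper opens to 93 mm and grips with 3 to 60 N. Pads are 15 mm wide; open, the fingers measure 128 mm over their backs; the gripper's body (75 mm by 188 mm) begins 65 mm behind the grasp point.
Start: joints at [1.154, 0.13, 1.488, -0, 1.523, -0.085], TCP at [0.195, 0.567, 0.219] pointing down, gripper open.
Joint ranges: [-2.96, 2.96], [-0.89, 2.26], [0.02, 2.5], [-1.34, 4.48], [0, 2.73], [-2.66, 2.66]. Speed limits (rad/s): [2.39, 2.39, 2.79, 3.14, 3.14, 3.14].

### API

Orientations are given as a rotation vector (axis times angle).
In Python, from plant import monitor, eyes, ticket gives the robot as it stands.
- The arm moves only by the tool arm_command, never from a script. Its argument "deltas" is a list that holds one entry, the list of rows, each a list of 6 numbers: the shift along the world's x, y, z in cm, then the turn, a rotation vector about the world's x, y, z in degrees. In form: [[[tx, ty, tz, rx, ry, rz], ...]]. A call has 1 to 12 rows; each row shifts and turns the commanded pose from where the row before left it; what a row does not reach is not made up. A row lasts 1/12 s, in which the tool goes at most 41.7 mm and 7.16 degrees, less where a joint would pass 70% of its speed; a pose out of reach is approached as far as the arm can. A call is refused whole if a number of a shift passes 4.17 or a number of a turn 7.16, either way. A call with a gripper value outside its range is refused whole. "gripper" is the opening, from -1 (shut) to 1 (fully open), set as the call begins (left out, the last holds). The fingers move at their own pace and stop on an object; "squeeze" is the grip in N (left out, the last holds). Time passes only in rows, so rows that do not move let the fingers close. It gives the time, the measured TCP pose, the force, the opening and the grip force at its end, in the units of the state.
- monitor.read_state(): the state, without advancing time (a new reading comes with each control period).
- eyes.read_camera(name): name is "side" or "top" or "wrist"; returns the picture (384x512x3 uint8, blue, green, red); there is no depth.
- eyes.camera_model(name): a dict with "fx", "fy", "cx", "cy" (pixels), "k1" (the pictures are not rectified: a ray, as slopes to the right and down, at radius r is drawn at 1 + k1 r^2 times it, then the intrinsics apply), "rvec" (rotation vector, rad) and "tvec" (3), from world to camera coordinates, as OpenCV has them. Camera axes: x right, y down, z forward; pixel columns grow to the right and rows downward; lengths in m; the calibration is good to about 2 mm. A picture is of the moment at which its call begins: read the wrist's pose just before it. camera_model takes no time and is no camera call; for the wrist camera it gives the pose at the moment of the call.
- ticket.close_job(): hands the job in; it is judged then, once.
The state is a dict: "t": time; "q": joint angles; "dq": joint speeds; "joint_torque": joint torques, N m; "tool_pos": TCP position; "orientation": TCP orientation; "force": force on the tool from outside, world axes, zero at the start; "wrist_torque": the same for the moment, N m; "opening": finger opening in m; "gripper_force": force on a finger pad.
Only numpy, scipy, OpenCV 4.12 (cv2) and the standard library are available. Lean on these libraries where they do the work, as an engineer would, in place of code of your own. Each camera call takes 0.05 s, during which the arm holds its last target. There are 200 camera calls.

### The job

The kitchen scale lies face down with its battery compartment open. Put its loose cover back: holding it tilted, feel with its front lip for the window of the slot hidden under the front deck (it sits a little left or right of the middle) and hook the lip in, then swing it down and press until it lies flat and the spring catch snaps out over its rear edge. Do not force the brittle plastic (firm finger pressure is enough), and leave the other things on the worktop where they are.

Things in the scene. Friction and masses are not known exactly. Their poses are not given: they have to be found in the camera images.
- scale: Grey kitchen scale lying face down, fixed: steel plate 224x184x7 mm below, body 210x170 mm (x by y), deck top at height 48 mm, rubber feet 5 mm high near the corners. Origin on the worktop under the centre of the opening; z up; -x is the front side with the slot, +x the side with the spring catch. Two battery cells inside, x -26 to 27 mm, top at 35 mm height.
- scale_opening (a point): Centre of the opening at deck height, scale frame (0, 0, 48) mm. The opening is 122.5 mm (x) by 120 mm (y), sharp-edged: edges at x = -61.25 and 61.25, y = -60 and 60 mm. Ledges 30 mm wide along both sides carry the fitted cover, underside at height 40 mm, top flush with the deck.
- scale_slot (a point): Middle of the lower edge of the front deck (4 mm thick): scale frame (-61.25, 0, 44) mm. The lip goes below it, toward -x. Hidden there, 2.25 mm behind the edge, is an upright guide strip (height 15 to 44 mm, 6.5 mm thick, y to about 48 mm each side) with one window 34 mm wide in y, open from top to bottom; its middle lies 0 to 10 mm to either side of y = 0, differently each time.
- latch_tip (a point): Tip of the catch's spring nose, 40 mm wide in y: scale frame (56.5, 0, 49.5) mm when fully out. Above it the nose slopes 54 degrees up and back toward +x, to height 63 mm: the cover's rear edge slides down this ramp. Its flat underside is at height 48.5 mm. Catch housing behind: x 63 to 98, y -28 to 28 mm, up to height 68 mm.
- latch (a joint): Slide of the spring nose, m: 0 = fully out over the opening, 0.009 = pushed right back toward the scale's +x. Spring 3 N at 0, 7.5 N at 0.009; pressing the cover past it takes roughly 5 to 15 N downward near the cover's rear edge, then it springs back to 0.
- cover: Loose grey battery cover, about 90 g: plate 120 (x) x 90 (y) x 8 mm with a front lip at its -x end and a grip rib on top. Origin: centre of the plate's underside, z up; it starts right way up, flat on the worktop. Fitted, its axes are parallel to the scale's and its origin is at (0, y, 40) mm in the scale frame; y as the window has it (within 12 mm); play 1.25 mm each way in x.
- cover_lip (a point): Middle of the tip of the cover's front lip: cover frame (-70, 0, 1.5) mm. The lip is 30 mm wide in y, 3 mm thick (z 0 to 3 mm) and stands 10 mm out of the plate's front face (x = -60 mm). Fitted, it passes through the window of the guide strip, 1 mm below the front deck. Beside the window it stops 2.25 mm past the deck edge and the cover cannot go flat.
- cover_rib (a point): Middle of the top of the grip rib: cover frame (-10, 0, 28) mm. The rib is 44 mm long along x (-32 to 12 mm), 14 mm wide in y, 20 mm high above the plate top (z = 8 to 28 mm). Grip it across y.
- cover_edge (a point): Middle of the upper rear edge of the cover, which the catch snaps over: cover frame (60, 0, 8) mm. The plate top between the rib and this edge (x = 15 to 55 mm) is free for pressing; three thin dark lines mark it.
- mug: White mug, 82x112x94 mm, loose bystander; origin under its centre.
- apple: Apple, about 80 mm, loose bystander; origin under its centre.
- lemon: Lemon, 78x55x56 mm, loose bystander; origin under its centre.
- peeler: Peeler with a thick handle, 170x25x18 mm, lying between the two work places, loose bystander; origin under its centre.
- teaspoon: Steel teaspoon, 139x30x10 mm, lying between the two work places, loose bystander; origin under its centre.
There are look-alikes about, which are no part of the job. There is more than one size of the cover; the one meant has the size given above.

How it is judged:
On the way:
1. the lip is hooked under the front deck while the cover is still tilted, rear edge up (x of cover_lip in the frame of scale below -0.0665 m and z of cover_lip in the frame of scale between 0.025 and 0.0435 m and y of cover_lip in the frame of scale between -0.015 and 0.015 m and angle between the z axis of cover and the z axis of scale, either way round above 0.08 rad and angle between the y axis of cover and the y axis of scale, either way round below 0.15 rad and z of cover_edge in the frame of scale above 0.052 m), for 0.2 s.
At the end, for the whole second after the job is handed in: Cover at rest, flat in the opening (within 0.03 rad, rear edge at most 1.7 mm above flush), its lip tip at least 6 mm past the slot mouth under the front deck and within 15 mm of the middle, and the catch nose sprung back out over the rear edge (latch under 2 mm) (x of cover_lip in the frame of scale below -0.0675 m and z of cover_lip in the frame of scale between 0.025 and 0.0435 m and y of cover_lip in the frame of scale between -0.015 and 0.015 m and angle between the z axis of cover and the z axis of scale, either way round below 0.03 rad and z of cover_edge in the frame of scale between 0.045 and 0.0497 m and angle between cover's own z axis and vertical below 0.05 rad and value of joint latch below 0.002 m and linear speed of cover below 0.01 m/s and angular speed of cover below 0.1 rad/s); the robot touches nothing.
It fails at once if one of the bystanders (mug, apple, lemon, peeler, teaspoon) is shifted by more than 30 mm (distance of any of mug, apple, lemon, peeler, teaspoon from where it was at the start of the episode above 0.03 m).
It fails at once if the cover is forced against the scale with over 120 N (contact force between cover and scale above 120 N).
It also fails if it takes over 61 s, if anything falls off the work surface, if the arm or the gripper's body presses on something with over 40 N, if the wrist force passes 120 N, or if a joint passes its speed limit or range.

## Working session

There is one attempt and no reset: what is moved stays moved. The work goes in short steps, Python scripts to look and compute and a tool call to move; the robot and the scene stay as the last step left them, time stands still between calls to the robot, and variables do not carry over. Pictures are saved under pics/ and viewed, at most 10 in all, crops included, and the job is handed in when it is done.

Besides the shell and the picture viewer there is one more tool, called after ">>>" by a JSON object that holds its "fn" and its "kwargs", one argument or row to a line. arm_command: Moves the arm, as the interface text tells. Its arguments: {"type":"object","properties":{"deltas":{"type":"array"},"gripper":{"type":"number"},"squeeze":{"type":"number"}},"required":["deltas"]}

```bash
mkdir -p pics; ls
cat > h.py <<'E'
import cv2, numpy as np, sys
sys.path.insert(0,'.')
from plant import monitor, eyes, ticket
def model(n):
    m=eyes.camera_model(n); R=cv2.Rodrigues(np.array(m['rvec'],float))[0]; return m,R,np.array(m['tvec'],float).ravel()
def ray(m,R,t,uv):
    K=np.array([[m['fx'],0,m['cx']],[0,m['fy'],m['cy']],[0,0,1]])
    p=cv2.undistortPoints(np.array(uv,float).reshape(-1,1,2),K,np.array([m['k1'],0,0,0,0.])).reshape(-1,2)
    d=np.c_[p,np.ones(len(p))]@R
    return -R.T@t,d
def at_z(mod,uv,z):
    c,d=ray(*mod,uv); s=(z-c[2])/d[:,2]; return c+d*s[:,None]
def proj(mod,P):
    m,R,t=mod
    K=np.array([[m['fx'],0,m['cx']],[0,m['fy'],m['cy']],[0,0,1]])
    return cv2.projectPoints(np.array(P,float).reshape(-1,1,3),cv2.Rodrigues(R)[0],t,K,np.array([m['k1'],0,0,0,0.]))[0].reshape(-1,2)
E
python3 - <<'E'
from h import *
s=monitor.read_state(); print(s)
a=[eyes.read_camera(n) for n in('top','side','wrist')]
for n,i in zip(('top','side','wrist'),a):
    cv2.imwrite(f'pics/{n}0.png',i); m=model(n); print(n,m[0],-m[1].T@m[2])
E
```

```text
pics
{'t': 0.0, 'q': array([ 1.15364323e+00,  1.31161071e-01,  1.48924807e+00,  2.97640742e-05,
        1.52300192e+00, -8.53840230e-02]), 'dq': array([ 0.00267633, -0.00187041,  0.00095927,  0.00105167, -0.00105589,
       -0.0011968 ]), 'joint_torque': array([-1.86893344e-04, -5.59864175e+01, -4.91740751e+01,  7.66882603e-02,
        3.60034034e-02, -1.67413727e-04]), 'tool_pos': array([0.19516202, 0.56678279, 0.21760465]), 'orientation': array([-5.18677465e-01, -3.09799114e+00,  2.75462237e-03]), 'force': array([1.0658281 , 0.8120587 , 0.19213032]), 'wrist_torque': array([-0.08829899,  0.00361968, -0.0405375 ]), 'gripper_force': 0.0, 'opening': 0.09313891283624598}
top {'fx': 472.9840780013877, 'fy': 472.9840780013877, 'cx': 259.8526158020377, 'cy': 192.40521321669698, 'k1': -0.020017391507645674, 'rvec': array([ 2.17184023, -2.17155938,  0.13376145]), 'tvec': array([0.00448942, 0.52724336, 1.46759781])} [0.36412261 0.02520445 1.51612285]
side {'fx': 387.1699437788099, 'fy': 387.1699437788099, 'cx': 246.1074685599712, 'cy': 191.12434659461803, 'k1': -0.07395799442392695, 'rvec': array([ 2.25876169, -0.44256094,  0.19233155]), 'tvec': array([-0.48557725,  0.19294402,  1.0221942 ])} [ 0.21465699 -0.77568661  0.81861243]
wrist {'fx': 284.2971935813506, 'fy': 284.2971935813506, 'cx': 252.72520596112938, 'cy': 190.02274562814267, 'k1': -0.048042551033913736, 'rvec': array([-2.38071034, -1.69724961, -0.21746376]), 'tvec': array([-0.59828902, -0.02887239,  0.38982195])} [0.12813868 0.58925811 0.38353602]
```

View pics/top0.png

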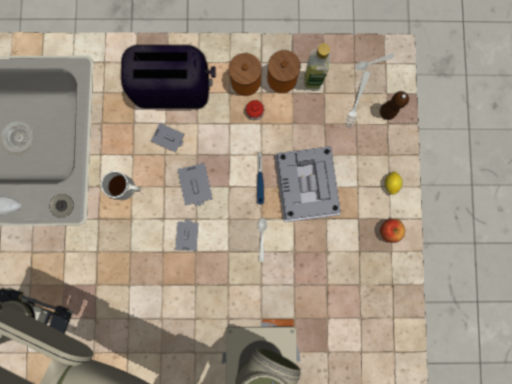

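View pics/side0.png

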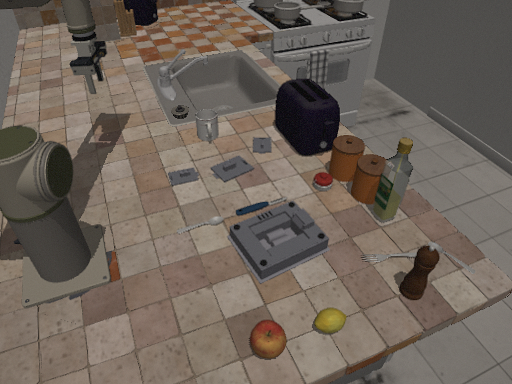

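Top view: three grey covers at (195,184), the largest, (185,236) and (168,136). The scale is at (308,183), and the peeler and spoon are near x≈262. Next I'll zoom in.

Run:
```python
from h import *
i=cv2.imread('pics/top0.png'); c=i[120:250,160:360]
cv2.imwrite('pics/topc.png',cv2.resize(c,None,fx=4,fy=4,interpolation=cv2.INTER_CUBIC))
T=model('top')
print(at_z(T,[[195,184],[185,236],[168,136],[308,183],[262,240],[261,185]],0.01).round(3))
```

```text
[[ 0.556  0.212  0.01 ]
 [ 0.39   0.241  0.01 ]
 [ 0.713  0.302  0.01 ]
 [ 0.56  -0.151  0.01 ]
 [ 0.378 -0.002  0.01 ]
 [ 0.553  0.001  0.01 ]]
```

View pics/topc.png

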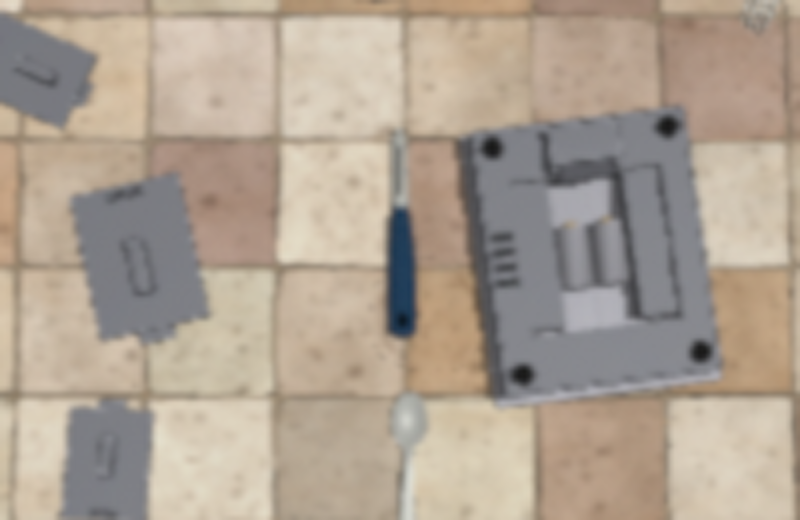

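The scale's catch housing is at the image-top end (crop 582,155), so its front is toward the robot, yaw about 8°. The right cover is the middle one: lip at crop (150,335), marks at (125,193), yaw about 10°. I'll move the wrist camera there.

>>> {"fn": "arm_command", "kwargs": {
  "deltas": [
    [[2.8,-2.8,-0.6,0,0,2.4],[2.8,-2.8,-0.6,0,0,2.4],[2.8,-2.8,-0.6,0,0,2.4],[2.8,-2.8,-0.6,0,0,2.4],[2.8,-2.8,-0.6,0,0,2.4],[2.8,-2.8,-0.6,0,0,2.4],[2.8,-2.8,-0.6,0,0,2.4],[2.8,-2.8,-0.6,0,0,2.4],[2.8,-2.8,-0.6,0,0,2.4],[2.8,-2.8,-0.6,0,0,2.4],[2.8,-2.8,-0.6,0,0,2.4],[0,0,0,0,0,2.4]]
  ]
}}

```text
t: 1.15
tool_pos: [0.5068, 0.2536, 0.151]
orientation: [0.263, -3.13, 0.004]
force: [-0.3, -0.1, 0.4]
opening: 0.0928
gripper_force: 0.0
```

Run:
```python
from h import *
m=model('wrist'); i=eyes.read_camera('wrist'); s=monitor.read_state(); np.savez('w1.npz',s=0,R=m[1],t=m[2]); cv2.imwrite('pics/w1.png',i)
print(s['t'],s['tool_pos'],s['orientation'],s['q'].round(2),s['dq'].round(3),-m[1].T@m[2],m[1][2])
i=i[60:384,:]; cv2.imwrite('pics/w1b.png',cv2.resize(i,None,fx=1.56,fy=1.56,interpolation=cv2.INTER_CUBIC))
```

```text
1.2 [0.50501819 0.25595209 0.15134302] [ 2.68328731e-01 -3.12863499e+00  1.93826401e-03] [ 0.38  0.08  1.66 -0.    1.4  -1.36] [ 0.068 -0.023  0.011  0.027  0.015  0.139] [0.43678693 0.24176753 0.31672038] [ 0.25040093  0.03916472 -0.96734973]
```

View pics/w1b.png

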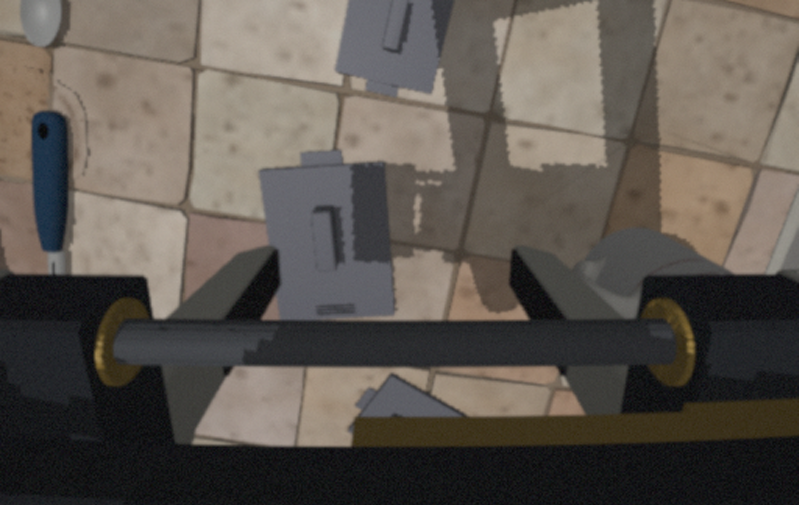

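The wrist view shows the cover: plate corners at (261,171), (385,162), (395,314) and (278,319), lip tip at (302–341, 153), rib top at (313,209)–(338,268). I'll fit its pose to these.

```bash
cat >> h.py <<'E'
from scipy.optimize import least_squares
def fit(views,P0,free_z=False):
    # views: list of (mod, Pmodel, uv, w)
    def pts(p,M): c,s=np.cos(p[2]),np.sin(p[2]); M=np.array(M,float); return np.c_[p[0]+c*M[:,0]-s*M[:,1],p[1]+s*M[:,0]+c*M[:,1],M[:,2]]
    f=lambda p: np.concatenate([((proj(m,pts(p,M))-uv)*w).ravel() for m,M,uv,w in views])
    r=least_squares(f,P0,x_scale=[.01,.01,.1]); return r.x,[ (proj(m,pts(r.x,M))-uv).round(1).tolist() for m,M,uv,w in views]
def crop(uv,f,ox,oy): return (np.array(uv,float)+.5)/f-.5+np.array([ox,oy])
E
python3 - <<'E'
from h import *
d=np.load('w1.npz'); W=(model('wrist')[0],d['R'],d['t']); T=model('top')
M=[[-60,-45,8],[-60,45,8],[60,45,8],[60,-45,8],[-70,-15,3],[-70,15,3],[-32,-7,28],[-32,7,28],[12,-7,28],[12,7,28]]
M=np.array(M)/1e3
uw=crop([[261,171],[385,162],[395,314],[278,319],[301,154],[341,151],[313,209],[333,206],[317,270],[338,268]],1.56,0,60)
ut=crop([[210,318],[100,342],[72,198],[180,173]],4,160,120)
M2=M[[0,1,2,3]]
for v in ([(W,M,uw,1)],[(T,M2,ut,1)],[(W,M,uw,1),(T,M2,ut,1)]):
    p,r=fit(v,[.556,.212,.17]); print(p.round(4),np.degrees(p[2]).round(2)); print(r)
E
```

```text
[0.556  0.2126 0.2231] 12.78
[[[-1.1, -1.9], [0.6, -0.7], [0.2, 0.5], [1.3, 0.6], [0.0, -2.2], [1.3, -1.8], [-1.2, 1.2], [-0.9, 2.4], [0.4, 0.7], [-0.3, 1.3]]]
[0.5565 0.2132 0.2153] 12.34
[[[0.2, 0.1], [0.1, 0.0], [-0.3, -0.3], [0.1, 0.1]]]
[0.556  0.2126 0.2226] 12.75
[[[-1.1, -1.9], [0.6, -0.6], [0.2, 0.5], [1.2, 0.6], [0.1, -2.1], [1.3, -1.7], [-1.2, 1.2], [-0.8, 2.5], [0.4, 0.7], [-0.3, 1.4]], [[0.5, 0.1], [0.4, 0.3], [-0.2, 0.0], [0.1, 0.2]]]
```

>>> {"fn": "arm_command", "kwargs": {
  "deltas": [
    [[0.72,-0.8,-1.0,0,0,0.45],[0.72,-0.8,-1.6,0,0,0.45],[0.72,-0.8,-1.8,0,0,0.45],[0.72,-0.8,-1.8,0,0,0.45],[0.72,-0.8,-1.8,0,0,0.45],[0.72,-0.8,-1.8,0,0,0.45],[0,0,0,0,0,0],[0,0,0,0,0,0],[0,0,0,0,0,0]]
  ]
}}

```text
t: 1.95
tool_pos: [0.5465, 0.2122, 0.0556]
orientation: [-0.341, 3.123, 0.001]
force: [0.5, 0.8, 0.8]
opening: 0.0931
gripper_force: 0.0
```

Run:
```python
from h import *
from scipy.spatial.transform import Rotation as Ro
m=model('wrist'); i=eyes.read_camera('wrist'); s=monitor.read_state(); cv2.imwrite('pics/w2.png',i)
print(s['t'],s['tool_pos'],Ro.from_rotvec(s['orientation']).as_matrix().round(4),s['force'],s['dq'].round(3))
np.savez('w2.npz',R=m[1],t=m[2])
cv2.imwrite('pics/w2b.png',cv2.resize(i,None,fx=1.56,fy=1.56,interpolation=cv2.INTER_CUBIC))
```

```text
2.0 [0.54694253 0.21240152 0.05615229] [[-9.763e-01 -2.165e-01  1.600e-03]
 [-2.165e-01  9.763e-01  8.000e-04]
 [-1.700e-03  4.000e-04 -1.000e+00]] [0.38396472 0.55970686 0.21153884] [ 0.001 -0.008 -0.005 -0.002 -0.004 -0.006]
```

View pics/w2b.png

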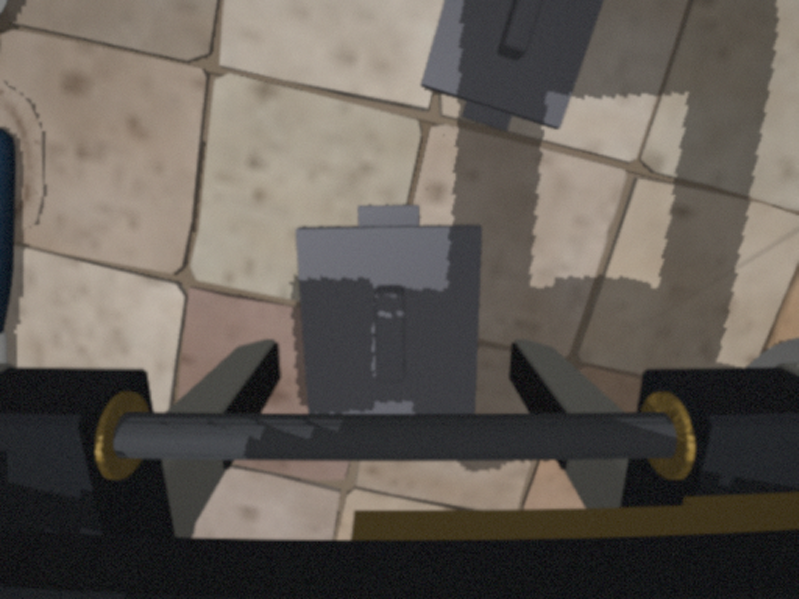

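The gripper is square to the cover: front edge (297,228)–(481,225), rib centred between the fingers at about (390,335). Next I'll descend and grip.

>>> {"fn": "arm_command", "kwargs": {
  "deltas": [
    [[-0.05,-0.1,-1.0,0,0,0],[0,0,-1.2,0,0,0],[0,0,-1.2,0,0,0],[0,0,-0.6,0,0,0],[0,0,-0.4,0,0,0],[0,0,0,0,0,0],[0,0,0,0,0,0]]
  ]
}}

```text
t: 2.58
tool_pos: [0.5459, 0.2102, 0.0102]
orientation: [0.342, -3.122, 0.0]
force: [0.1, -0.8, -0.1]
opening: 0.0932
gripper_force: 0.0
```

>>> {"fn": "arm_command", "kwargs": {
  "deltas": [
    [[0,0,0,0,0,0],[0,0,0,0,0,0],[0,0,0,0,0,0],[0,0,0,0,0,0],[0,0,0,0,0,0],[0,0,0,0,0,0],[0,0,0,0,0,0],[0,0,0,0,0,0]]
  ],
  "gripper": -1,
  "squeeze": 40
}}

```text
t: 3.25
tool_pos: [0.5461, 0.2103, 0.0107]
orientation: [-0.342, 3.123, 0.0]
force: [0.3, 0.3, -0.5]
opening: 0.0442
gripper_force: 0.0
```

>>> {"fn": "arm_command", "kwargs": {
  "deltas": [
    [[0,0,0,0,0,0],[0,0,0,0,0,0],[0,0,0,0,0,0],[0,0,0,0,0,0],[0,0,0,0,0,0],[0,0,0,0,0,0],[0,0,0,0,0,0],[0,0,0,0,0,0]]
  ]
}}

```text
t: 3.92
tool_pos: [0.5461, 0.2103, 0.0106]
orientation: [-0.342, 3.123, 0.0]
force: [-0.4, 0.3, 0.0]
opening: 0.0134
gripper_force: 40.0
```

>>> {"fn": "arm_command", "kwargs": {
  "deltas": [
    [[0,0,0.4,0,0,0],[0,0,1.2,0,0,0],[0,0,2,0,0,0],[0,0,2.5,0,0,0],[0,0,3,0,0,0],[0,0,3,0,0,0],[0,0,2,0,0,0],[0,0,1,0,0,0]]
  ]
}}

```text
t: 4.58
tool_pos: [0.5481, 0.2109, 0.1669]
orientation: [-0.341, 3.117, 0.002]
force: [-0.2, 0.7, 0.2]
opening: 0.0137
gripper_force: 40.0
```

>>> {"fn": "arm_command", "kwargs": {
  "deltas": [
    [[-0.2,-1.5,1,0,0,0],[-0.3,-2.5,1.4,0,0,0],[-0.3,-2.5,1.4,0,0,0],[-0.3,-2.5,1.4,0,0,0],[-0.3,-2.5,1.4,0,0,0],[-0.2,-2.0,1,0,0,-2],[-0.2,-1.5,0.8,0,0,-2],[0,0,0,0,0,0],[0,0,0,0,0,0],[0,0,0,0,0,0]]
  ]
}}

```text
t: 5.42
tool_pos: [0.5278, 0.0609, 0.2449]
orientation: [0.234, -3.132, -0.001]
force: [-0.4, 0.1, -0.5]
opening: 0.0136
gripper_force: 40.0
```

Run:
```python
from h import *
m=model('wrist'); i=eyes.read_camera('wrist'); s=monitor.read_state(); cv2.imwrite('pics/w3.png',i)
print(s['t'],s['tool_pos'],s['orientation'],s['force'],s['dq'].round(3),s['q'].round(2))
np.savez('w3.npz',R=m[1],t=m[2])
c=i[40:340,0:400]; cv2.imwrite('pics/w3b.png',cv2.resize(c,None,fx=2,fy=2,interpolation=cv2.INTER_CUBIC))
```

```text
5.4667 [0.5276792  0.06107338 0.24466487] [ 2.34606725e-01 -3.13137720e+00 -6.46273664e-04] [ 0.69421722 -1.1509081  -0.95568969] [ 0.006  0.004 -0.001 -0.002  0.001  0.001] [ 0.02 -0.06  1.64  0.    1.57 -1.7 ]
```

View pics/w3b.png

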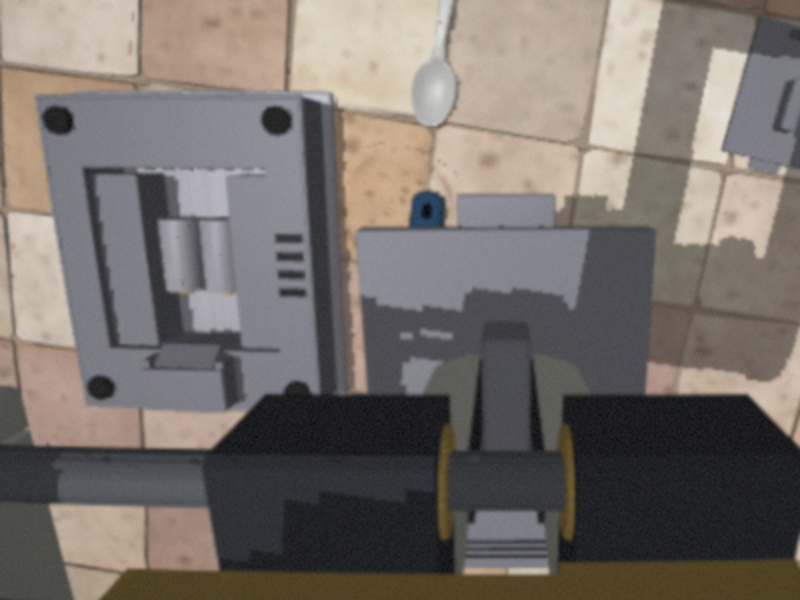

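The opening's deck edges are clear: corners at (85,170), (267,170), (112,347) and (280,350), with the catch at the bottom near (190,355). The held cover's front edge runs (358,229)–(655,228), and its lip tip spans (457–554, 195). I'll fit both.

Run:
```python
from h import *
d=np.load('w3.npz'); W=(model('wrist')[0],d['R'],d['t']); T=model('top')
O=np.array([[-61.25,-60,48],[-61.25,60,48],[61.25,-60,48],[61.25,60,48]])/1e3
u=crop([[85,170],[267,170],[112,347],[280,350]],2,0,40)
B=np.array([[-105,-85,48],[-105,85,48],[105,-85,48]])/1e3
ub=crop([[37,97],[303,95],[87,403]],2,0,40)
for v in ([(W,O,u,1)],[(W,B,ub,1)],[(W,O,u,1),(W,B,ub,1)]):
    p,r=fit(v,[.56,-.15,.14]); print(p.round(4),np.degrees(p[2]).round(2)); print(r)
# top: plate corners z=7 & opening-ish
Pt=np.array([[-112,-92,4],[-112,92,4],[112,-92,7],[112,92,7]])/1e3
p,r=fit([(T,Pt,crop([[720,375],[497,405],[685,105],[460,140]],4,160,120),1)],[.56,-.15,.14]);print('top',p.round(4),np.degrees(p[2]),r)
# held cover: relative to TCP at tool pose, cover z plane = tcp z - .0026 for top
s=monitor.read_state(); tz=s['tool_pos'][2]
a=at_z(W,crop([[358,229],[655,228]],2,0,40),tz-.0026); b=at_z(W,crop([[457,195],[554,195]],2,0,40),tz-.0076)
print(a.round(4),b.round(4),np.linalg.norm(a[0]-a[1]),np.linalg.norm(b[0]-b[1]))
from scipy.spatial.transform import Rotation as Ro
Rt=Ro.from_rotvec(s['orientation']).as_matrix()
print('in tool', ((np.r_[a,b]-s['tool_pos'])@Rt).round(4), 'yaw', np.degrees(np.arctan2(-Rt[0,1],Rt[1,1])))
```

```text
[ 0.5575 -0.1491  0.1279] 7.33
[[[-0.7, -1.3], [-0.1, -0.6], [-0.2, 0.8], [0.9, 1.5]]]
[ 0.557  -0.1491  0.125 ] 7.16
[[[-0.1, -1.0], [-0.2, 0.3], [0.3, 0.8]]]
[ 0.5572 -0.1491  0.1258] 7.21
[[[-0.6, -1.6], [0.1, -0.7], [-0.3, 0.6], [0.8, 1.4]], [[-0.1, -0.7], [-0.3, 0.5], [0.4, 1.0]]]
top [ 0.559  -0.1488  0.1323] 7.578491571565603 [[[0.9, 0.7], [-0.1, 0.8], [-0.6, -0.0], [-0.3, -1.6]]]
[[0.4861 0.0095 0.2421]
 [0.4727 0.0969 0.2421]] [[0.4723 0.037  0.2371]
 [0.4679 0.066  0.2371]] 0.0884545078826345 0.029248892725461904
in tool [[ 0.0489 -0.0448  0.0026]
 [ 0.0491  0.0436  0.0027]
 [ 0.0584 -0.0155  0.0077]
 [ 0.0583  0.0137  0.0077]] yaw 8.569313255528408
```

>>> {"fn": "arm_command", "kwargs": {
  "deltas": [
    [[0.32,-2.33,-1.0,0.28,-2.2,-0.14],[0.32,-2.33,-1.0,0.28,-2.2,-0.14],[0.32,-2.33,-1.0,0.28,-2.2,-0.14],[0.32,-2.33,-1.3,0.28,-2.2,-0.14],[0.32,-2.33,-1.3,0.28,-2.2,-0.14],[0.32,-2.33,-1.3,0.28,-2.2,-0.14],[0.32,-2.33,-1.3,0.28,-2.2,-0.14],[0.32,-2.33,-1.3,0.28,-2.2,-0.14],[0.32,-2.33,-1.3,0.28,-2.2,-0.14],[0,0,0,0,0,0],[0,0,0,0,0,0],[0,0,0,0,0,0]]
  ]
}}

```text
t: 6.47
tool_pos: [0.5569, -0.1484, 0.1373]
orientation: [-0.177, 2.789, 0.027]
force: [0.4, 0.3, -0.0]
opening: 0.0135
gripper_force: 40.0
```

```bash
cat >> h.py <<'E'
from scipy.spatial.transform import Rotation as Ro
S=np.array([.558,-.149,0]); YAW=np.radians(7.3); RS=Ro.from_euler('z',YAW).as_matrix()
TC=np.array([-.0104,0,.0106])   # TCP in cover frame
def est():
    s=monitor.read_state(); Rt=Ro.from_rotvec(s['orientation']).as_matrix()
    Rc=Rt@np.diag([-1,1,-1.]); f=lambda c: (RS.T@(s['tool_pos']+Rc@(np.array(c)/1e3-TC)-S)*1e3).round(1)
    Rr=RS.T@Rc
    print('t',round(s['t'],2),'tcp',s['tool_pos'].round(4),'tcpS',(RS.T@(s['tool_pos']-S)*1e3).round(1),'tip',f([-70,0,1.5]),'edge',f([60,0,8]),'tilt/roll/yaw',Ro.from_matrix(Rr).as_euler('yxz',degrees=True).round(2),'F_S',(RS.T@s['force']).round(1),'M',(RS.T@s['wrist_torque']).round(2),'open',round(s['opening'],4))
    return s
E
python3 -c "
from h import *
est()"
```

```text
t 6.47 tcp [ 0.5569 -0.1484  0.1373] tcpS [ -1.1   0.8 137.3] tip [-54.    0.8 108.5] edge [ 66.    0.7 158.8] tilt/roll/yaw [-19.89  -0.15  -0.08] F_S [ 0.4  0.3 -0. ] M [ 0.04  0.18 -0.01] open 0.0135
```

>>> {"fn": "arm_command", "kwargs": {
  "deltas": [
    [[0,0,-1.0,0,0,0],[0,0,-1.5,0,0,0],[0,0,-1.5,0,0,0],[0,0,-1.0,0,0,0],[0,0,-0.7,0,0,0],[0,0,0,0,0,0],[0,0,0,0,0,0]]
  ]
}}

```text
t: 7.05
tool_pos: [0.557, -0.1489, 0.0806]
orientation: [-0.177, 2.788, 0.026]
force: [-0.3, -0.1, -0.5]
opening: 0.0139
gripper_force: 40.0
```

Run:
```python
from h import *
m=model('wrist'); i=eyes.read_camera('wrist'); cv2.imwrite('pics/w4.png',i); np.savez('w4.npz',R=m[1],t=m[2]); est()
c=i[0:300,50:450]; cv2.imwrite('pics/w4b.png',cv2.resize(c,None,fx=2,fy=2,interpolation=cv2.INTER_CUBIC))
```

```text
t 7.1 tcp [ 0.5574 -0.1493  0.0813] tcpS [-0.6 -0.2 81.3] tip [-53.5  -0.3  52.4] edge [ 66.5  -0.2 102.9] tilt/roll/yaw [-19.99  -0.23  -0.09] F_S [-0.8 -0.4 -0.3] M [0.01 0.22 0.02] open 0.0135
```

View pics/w4b.png

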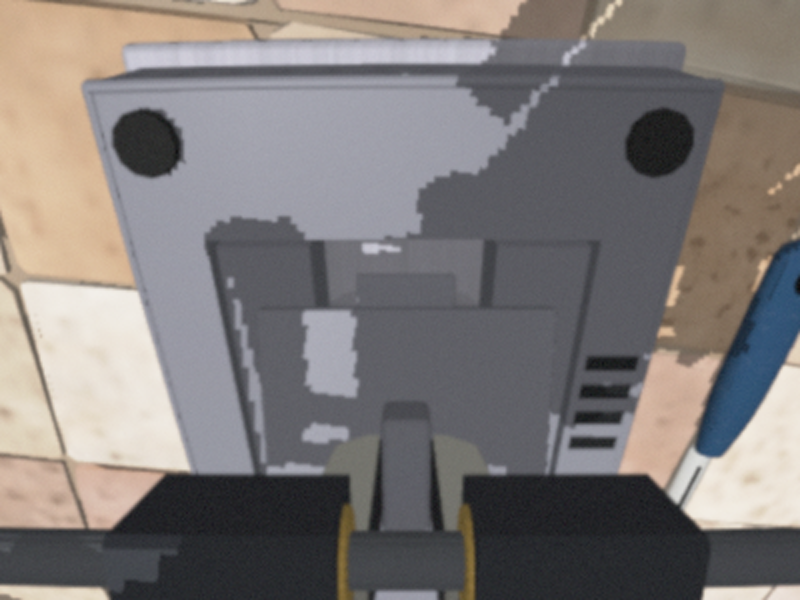

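The lip tip is at (358–456, 275) in front of the slot edge at v=242, spanning (208–598). It looks well centred and parallel. I'll quantify it.

Run:
```python
from h import *
d=np.load('w4.npz'); W=(model('wrist')[0],d['R'],d['t'])
g=lambda uv,z:(RS.T@(at_z(W,crop(uv,2,50,0),z)-S).T).T*1e3
print(g([[208,242],[598,242]],.048).round(1)); print(g([[358,275],[456,275]],.0524).round(1)); print(g([[260,308],[555,309]],.0604).round(1))
```

```text
[[-61.9 -60.5  48. ]
 [-61.8  57.8  48. ]]
[[-52.8 -15.   52.4]
 [-52.8  14.8  52.4]]
[[-45.8 -44.2  60.4]
 [-45.5  44.3  60.4]]
```

Add to h.py:
```python
S=S+RS@np.array([-.0006,-.0013,0])
```

```text
(no output)
```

>>> {"fn": "arm_command", "kwargs": {
  "deltas": [
    [[0,0,-0.5,0,0,0],[0,0,-0.5,0,0,0],[0,0,-0.2,0,0,0],[0,0,-0.1,0,0,0],[0,0,0,0,0,0],[0,0,0,0,0,0],[0,0,0,0,0,0]]
  ]
}}

```text
t: 7.68
tool_pos: [0.5571, -0.1495, 0.0679]
orientation: [-0.176, 2.788, 0.025]
force: [1.1, 0.4, -1.1]
opening: 0.0139
gripper_force: 40.0
```

```bash
python3 -c "
from h import *
est()"
```

```text
t 7.68 tcp [ 0.5571 -0.1495  0.0679] tcpS [-0.4  0.9 67.9] tip [-53.3   0.9  38.9] edge [66.7  0.8 89.5] tilt/roll/yaw [-19.97  -0.22  -0.12] F_S [ 1.1  0.2 -1.1] M [0.06 0.2  0.07] open 0.0139
```

>>> {"fn": "arm_command", "kwargs": {
  "deltas": [
    [[0,0,-0.05,0,0,0],[0,0,-0.05,0,0,0],[0,0,-0.02,0,0,0],[0,0,0,0,0,0]]
  ]
}}

```text
t: 8.02
tool_pos: [0.5569, -0.1494, 0.0664]
orientation: [-0.176, 2.788, 0.026]
force: [-0.3, 0.3, -0.5]
opening: 0.0137
gripper_force: 40.0
```

```bash
python3 -c "
from h import *
est()"
```

```text
t 8.02 tcp [ 0.5569 -0.1494  0.0664] tcpS [-0.6  1.  66.4] tip [-53.5   1.   37.5] edge [66.5  1.  88. ] tilt/roll/yaw [-19.95  -0.2   -0.12] F_S [-0.3  0.3 -0.5] M [ 0.05  0.26 -0.02] open 0.0137
```

>>> {"fn": "arm_command", "kwargs": {
  "deltas": [
    [[0,0,-0.05,0,0,0],[0,0,-0.05,0,0,0],[0,0,0,0,0,0],[0,0,0,0,0,0]]
  ]
}}

```text
t: 8.35
tool_pos: [0.5572, -0.1495, 0.0658]
orientation: [-0.176, 2.788, 0.026]
force: [-1.2, -0.0, 3.1]
opening: 0.0141
gripper_force: 40.0
```

```bash
python3 -c "
from h import *
est()"
```

```text
t 8.35 tcp [ 0.5572 -0.1495  0.0658] tcpS [-0.3  0.9 65.8] tip [-53.2   0.9  36.9] edge [66.8  0.8 87.4] tilt/roll/yaw [-19.98  -0.22  -0.12] F_S [-1.2  0.1  3.1] M [0.22 0.36 0.04] open 0.0141
```

>>> {"fn": "arm_command", "kwargs": {
  "deltas": [
    [[0,0,0.16,0,0,0],[-0.2,-0.025,0,0,0,0],[-0.3,-0.038,0,0,0,0],[-0.2,-0.025,0,0,0,0],[-0.2,-0.025,0,0,0,0],[-0.1,-0.013,0,0,0,0],[-0.1,-0.013,0,0,0,0],[-0.1,-0.013,0,0,0,0],[0,0,0,0,0,0],[0,0,0,0,0,0]]
  ]
}}

```text
t: 9.18
tool_pos: [0.5453, -0.1509, 0.0673]
orientation: [-0.176, 2.787, 0.026]
force: [4.0, 1.8, -2.6]
opening: 0.014
gripper_force: 40.0
```

```bash
python3 -c "
from h import *
est()"
```

```text
t 9.18 tcp [ 0.5453 -0.1509  0.0673] tcpS [-12.2   1.1  67.3] tip [-65.1   1.1  38.4] edge [54.8  1.  89. ] tilt/roll/yaw [-20.01  -0.21  -0.12] F_S [ 4.2  1.3 -2.6] M [ 0.21 -0.47  0.13] open 0.014
```

>>> {"fn": "arm_command", "kwargs": {
  "deltas": [
    [[-0.1,-0.013,-0.03,0,0,0],[-0.05,-0.007,0,0,0,0],[0,0,0,0,0,0]]
  ]
}}

```text
t: 9.43
tool_pos: [0.5447, -0.1511, 0.0677]
orientation: [-0.176, 2.785, 0.025]
force: [7.9, 2.8, -2.2]
opening: 0.0137
gripper_force: 40.0
```

```bash
python3 -c "
from h import *
est()"
```

```text
t 9.43 tcp [ 0.5447 -0.1511  0.0677] tcpS [-12.9   0.9  67.7] tip [-65.7   0.9  38.6] edge [54.1  0.9 89.4] tilt/roll/yaw [-20.11  -0.23  -0.13] F_S [ 8.1  1.8 -2.2] M [ 0.37 -1.27  0.1 ] open 0.0137
```

>>> {"fn": "arm_command", "kwargs": {
  "deltas": [
    [[-0.008,0.06,0,0,0,0],[-0.008,0.06,0,0,0,0],[-0.008,0.06,0,0,0,0],[-0.008,0.06,0,0,0,0],[-0.008,0.06,0,0,0,0],[-0.008,0.06,0,0,0,0]]
  ]
}}

```text
t: 9.93
tool_pos: [0.5444, -0.1486, 0.068]
orientation: [-0.176, 2.785, 0.022]
force: [6.5, -2.4, -0.5]
opening: 0.0135
gripper_force: 40.0
```

```bash
python3 -c "
from h import *
est()"
```

```text
t 9.93 tcp [ 0.5444 -0.1486  0.068 ] tcpS [-12.9   3.4  68. ] tip [-65.7   3.4  39. ] edge [54.1  3.4 89.8] tilt/roll/yaw [-20.12  -0.36  -0.13] F_S [ 6.2 -3.2 -0.5] M [-0.57 -0.86  0.02] open 0.0135
```

>>> {"fn": "arm_command", "kwargs": {
  "deltas": [
    [[-0.008,0.06,0,0,0,0],[-0.008,0.06,0,0,0,0],[-0.008,0.06,0,0,0,0],[-0.008,0.06,0,0,0,0],[-0.008,0.06,0,0,0,0],[-0.008,0.06,0,0,0,0]]
  ]
}}

```text
t: 10.43
tool_pos: [0.5421, -0.1438, 0.0664]
orientation: [-0.176, 2.789, 0.026]
force: [-0.9, -0.9, -0.9]
opening: 0.0139
gripper_force: 40.0
```

```bash
python3 -c "
from h import *
est()"
```

```text
t 10.43 tcp [ 0.5421 -0.1438  0.0664] tcpS [-14.5   8.5  66.4] tip [-67.4   8.5  37.5] edge [52.6  8.4 87.9] tilt/roll/yaw [-19.92  -0.18  -0.12] F_S [-1.  -0.7 -0.9] M [0.04 0.2  0.01] open 0.0139
```

The force vanished and x advanced, so the lip is in the window (y about +8). Next I'll push it deeper.

>>> {"fn": "arm_command", "kwargs": {
  "deltas": [
    [[-0.1,-0.013,0.03,0,0,0],[-0.06,-0.008,0.02,0,0,0],[0,0,0,0,0,0],[0,0,0,0,0,0]]
  ]
}}

```text
t: 10.77
tool_pos: [0.5408, -0.1442, 0.0673]
orientation: [-0.176, 2.788, 0.026]
force: [0.2, -0.4, -0.8]
opening: 0.0141
gripper_force: 40.0
```

```bash
python3 -c "
from h import *
est()"
```

```text
t 10.77 tcp [ 0.5408 -0.1442  0.0673] tcpS [-15.8   8.3  67.3] tip [-68.7   8.3  38.4] edge [51.2  8.2 88.8] tilt/roll/yaw [-19.96  -0.2   -0.12] F_S [ 0.2 -0.4 -0.8] M [0.03 0.28 0.04] open 0.0141
```

Hooked, with the tip at least 6 mm past the edge. Next I'll swing down from 20° to 8° about the lip.

>>> {"fn": "arm_command", "kwargs": {
  "deltas": [
    [[0.06,0.008,-0.15,-0.25,2.0,0],[0.06,0.008,-0.16,-0.25,2.0,0],[0.06,0.008,-0.17,-0.25,2.0,0],[0.06,0.008,-0.18,-0.25,2.0,0],[0.06,0.008,-0.18,-0.25,2.0,0],[0.05,0.005,-0.18,-0.25,2.0,0],[0,0,0,0,0,0],[0,0,0,0,0,0]]
  ]
}}

```text
t: 11.43
tool_pos: [0.5448, -0.1435, 0.0569]
orientation: [-0.191, 2.998, 0.009]
force: [-0.2, -0.3, -1.3]
opening: 0.0137
gripper_force: 40.0
```

```bash
python3 -c "
from h import *
est()"
```

```text
t 11.43 tcp [ 0.5448 -0.1435  0.0569] tcpS [-11.8   8.4  56.9] tip [-69.6   8.4  39.7] edge [58.3  8.4 64. ] tilt/roll/yaw [-7.9  -0.18 -0.04] F_S [-0.3 -0.3 -1.3] M [ 0.03  0.12 -0.03] open 0.0137
```

>>> {"fn": "arm_command", "kwargs": {
  "deltas": [
    [[-0.06,-0.008,0,0,0,0],[-0.04,-0.005,0,0,0,0],[0,0,0,0,0,0],[0,0,0,0,0,0]]
  ]
}}

```text
t: 11.77
tool_pos: [0.5431, -0.1439, 0.0571]
orientation: [-0.189, 2.998, 0.008]
force: [0.6, -0.5, -0.6]
opening: 0.0137
gripper_force: 40.0
```

>>> {"fn": "arm_command", "kwargs": {
  "deltas": [
    [[0,0,0,0,0,0],[0,0,0,0,0,0],[0,0,0,0,0,0],[0,0,0,0,0,0],[0,0,0,0,0,0],[0,0,0,0,0,0]]
  ],
  "gripper": -0.3
}}

```text
t: 12.27
tool_pos: [0.5434, -0.1438, 0.0571]
orientation: [-0.19, 2.998, 0.008]
force: [-0.5, 0.5, 0.3]
opening: 0.0323
gripper_force: 0.0
```

```bash
python3 -c "
from h import *
est()"
```

```text
t 12.27 tcp [ 0.5434 -0.1438  0.0571] tcpS [-13.2   8.3  57.1] tip [-71.    8.3  39.9] edge [56.9  8.2 64.1] tilt/roll/yaw [-7.87 -0.19 -0.08] F_S [-0.4  0.6  0.3] M [0.07 0.04 0.  ] open 0.0323
```

>>> {"fn": "arm_command", "kwargs": {
  "deltas": [
    [[0,0,0.5,0,0,0],[0,0,1.2,0,0,0],[0,0,1.5,0,0,0],[0,0,1.8,-0.25,2,0],[0,0,1.5,-0.25,2,0],[0,0,0.5,-0.25,2,0],[0,0,0,-0.24,1.8,0],[0,0,0,0,0,0],[0,0,0,0,0,0]]
  ]
}}

```text
t: 13.02
tool_pos: [0.544, -0.1437, 0.1278]
orientation: [-0.199, 3.134, -0.005]
force: [0.0, -0.2, -0.5]
opening: 0.0327
gripper_force: 0.0
```

Run:
```python
from h import *
m=model('wrist'); i=eyes.read_camera('wrist'); cv2.imwrite('pics/w5.png',i); np.savez('w5.npz',R=m[1],t=m[2]); est()
c=i[0:300,50:450]; cv2.imwrite('pics/w5b.png',cv2.resize(c,None,fx=2,fy=2,interpolation=cv2.INTER_CUBIC))
```

```text
t 13.07 tcp [ 0.5435 -0.1437  0.1273] tcpS [-13.1   8.4 127.3] tip [-72.7   8.4 118.1] edge [ 57.3   8.3 124.7] tilt/roll/yaw [-0.06 -0.18 -0.04] F_S [ 0.5 -0.   0.6] M [ 0.03 -0.01  0.03] open 0.0326
```

View pics/w5b.png

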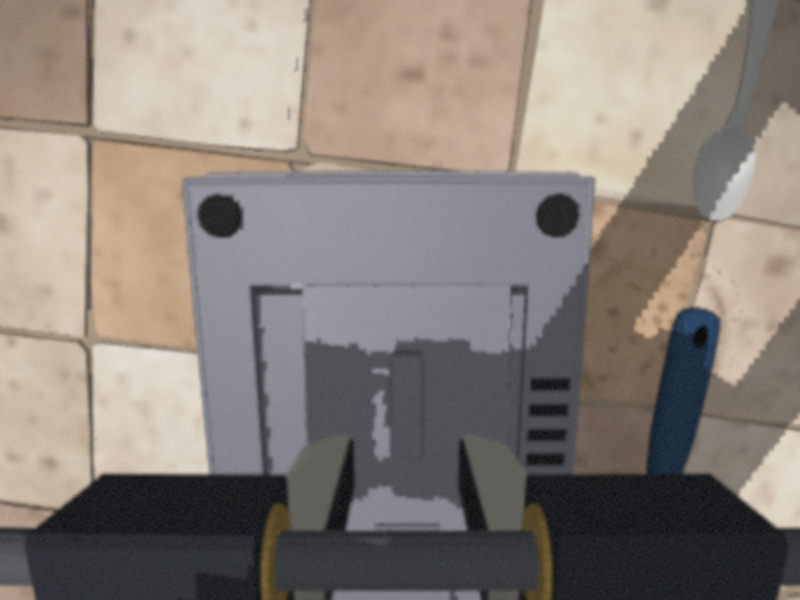

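The cover is hooked with its front edge flush at the slot (v=286), plate spanning 304–511 in the opening 252–528, so about +7.6 mm. Next I'll move the fingertips over the marked pressing zone.

>>> {"fn": "arm_command", "kwargs": {
  "deltas": [
    [[0.88,0.087,-0.2,0,0,0],[0.88,0.087,-0.4,0,0,0],[0.88,0.087,-0.4,0,0,0],[0.88,0.087,-0.4,0,0,0],[0.88,0.087,-0.4,0,0,0],[0.88,0.087,-0.6,0,0,0],[0,0,-1.2,0,0,0],[0,0,-1.2,0,0,0],[0,0,-0.9,0,0,0],[0,0,0,0,0,0],[0,0,0,0,0,0]]
  ]
}}

```text
t: 13.98
tool_pos: [0.5948, -0.1383, 0.0686]
orientation: [0.198, -3.133, 0.004]
force: [-0.1, -0.2, -0.1]
opening: 0.0324
gripper_force: 0.0
```

>>> {"fn": "arm_command", "kwargs": {
  "deltas": [
    [[0,0,-0.2,0,0,0],[0,0,-0.2,0,0,0],[0,0,-0.2,0,0,0],[0,0,-0.2,0,0,0],[0,0,-0.2,0,0,0],[0,0,-0.2,0,0,0]]
  ]
}}

```text
t: 14.48
tool_pos: [0.5966, -0.1387, 0.0586]
orientation: [-0.199, 3.134, -0.006]
force: [-1.2, 0.5, 9.0]
opening: 0.033
gripper_force: 4.5
```

```bash
python3 -c "
from h import *
est()"
```

```text
t 14.48 tcp [ 0.5966 -0.1387  0.0586] tcpS [40.1  6.6 58.6] tip [-19.4   6.6  49.4] edge [110.6   6.5  56. ] tilt/roll/yaw [-0.05 -0.22 -0.05] F_S [-1.1  0.7  9. ] M [ 0.19  0.48 -0.07] open 0.033
```

>>> {"fn": "arm_command", "kwargs": {
  "deltas": [
    [[0,0,-0.15,0,0,0],[0,0,-0.15,0,0,0],[0,0,-0.15,0,0,0],[0,0,-0.15,0,0,0],[0,0,0,0,0,0]]
  ]
}}

```text
t: 14.9
tool_pos: [0.5965, -0.1387, 0.052]
orientation: [-0.198, 3.134, -0.005]
force: [0.9, 0.2, 2.2]
opening: 0.0327
gripper_force: 0.9
```

>>> {"fn": "arm_command", "kwargs": {
  "deltas": [
    [[0,0,-0.1,0,0,0],[0,0,-0.1,0,0,0],[0,0,-0.1,0,0,0],[0,0,-0.1,0,0,0],[0,0,0,0,0,0]]
  ]
}}

```text
t: 15.32
tool_pos: [0.596, -0.1386, 0.0484]
orientation: [0.199, -3.135, 0.005]
force: [-2.1, -0.6, 6.1]
opening: 0.0326
gripper_force: 3.3
```

>>> {"fn": "arm_command", "kwargs": {
  "deltas": [
    [[0,0,-0.15,0,0,0],[0,0,-0.15,0,0,0],[0,0,-0.1,0,0,0],[0,0,0,0,0,0]]
  ]
}}

```text
t: 15.65
tool_pos: [0.5962, -0.1386, 0.0481]
orientation: [0.199, -3.135, 0.005]
force: [-16.6, 4.8, 36.7]
opening: 0.0325
gripper_force: 18.0
```

The press bottoms out at z=48 mm with 37 N, so the cover is seated flat. I'll retreat and check.

>>> {"fn": "arm_command", "kwargs": {
  "deltas": [
    [[0,0,0.4,0,0,0],[0,0,0.5,0,0,0],[0,0,1.2,0,0,0],[-0.5,0,2,0,0,0],[-1,0,3,0,0,0],[-1.5,0,3,0,0,0],[-2,0,2,0,0,0],[-2,2,1,0,0,0],[-1,3,0,0,0,0],[0,3,0,0,0,0],[0,0,0,0,0,0],[0,0,0,0,0,0]]
  ]
}}

```text
t: 16.65
tool_pos: [0.516, -0.0575, 0.1754]
orientation: [-0.202, 3.135, -0.005]
force: [0.1, -0.7, -0.1]
opening: 0.0326
gripper_force: 0.0
```

Run:
```python
from h import *
m=model('wrist'); i=eyes.read_camera('wrist'); cv2.imwrite('pics/w6.png',i); np.savez('w6.npz',R=m[1],t=m[2]); est()
j=eyes.read_camera('side'); cv2.imwrite('pics/s6.png',j)
a=cv2.resize(i[60:330,0:300],None,fx=1.9,fy=1.9,interpolation=cv2.INTER_CUBIC)[:513,:400]
a=cv2.resize(i[60:330,0:210],(399,513),interpolation=cv2.INTER_CUBIC)
b=cv2.resize(j[180:290,215:345],(400,338),interpolation=cv2.INTER_CUBIC); b=cv2.copyMakeBorder(b,0,175,0,0,0)
cv2.imwrite('pics/chk.png',np.hstack([a,b]));
```

```text
t 16.7 tcp [ 0.5161 -0.0584  0.1752] tcpS [-29.4  96.5 175.2] tip [-89.1  96.4 166.2] edge [ 40.9  96.5 172.6] tilt/roll/yaw [ 0.   -0.21  0.03] F_S [-0.8 -1.5 -0.8] M [ 0.07 -0.07 -0.01] open 0.0325
```

View pics/chk.png

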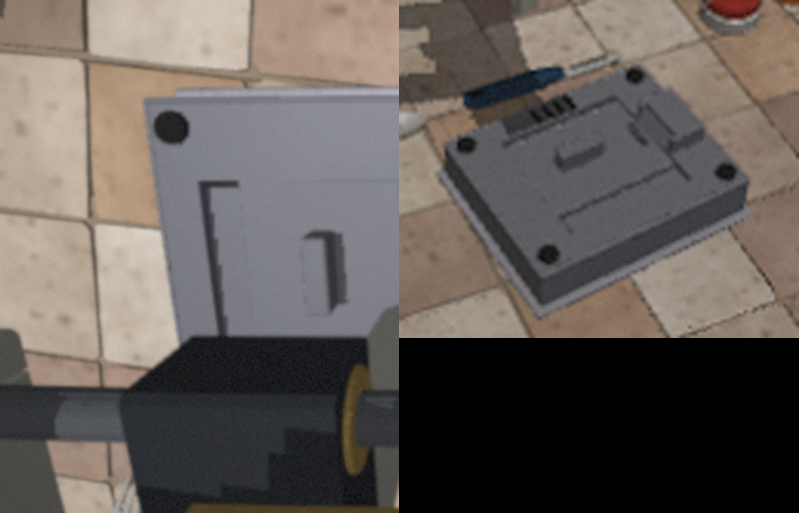

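Both views show the cover lying flush in the opening. I'll use the last picture to look at the catch from above.

>>> {"fn": "arm_command", "kwargs": {
  "deltas": [
    [[2,-1.4,0,0,0,0],[2.9,-1.4,0,0,0,0],[2.9,-1.4,0,0,0,0],[2.9,-1.4,0,0,0,0],[2.5,-1.4,0,0,0,0],[1,0,0,0,0,0],[0,0,0,0,0,0],[0,0,0,0,0,0],[0,0,0,0,0,0]]
  ]
}}

```text
t: 17.5
tool_pos: [0.6574, -0.1291, 0.1745]
orientation: [0.198, -3.134, 0.005]
force: [0.0, 1.1, 0.6]
opening: 0.0323
gripper_force: 0.0
```

Run:
```python
from h import *
m=W=model('wrist'); i=eyes.read_camera('wrist'); est()
f=lambda P: proj(W,(S+ (RS@(np.array(P,float)/1e3).T).T))
P=[[56.5,-20,49.5],[56.5,20,49.5],[66.3,-20,63],[66.3,20,63],[63,-28,68],[63,28,68],[98,0,68],[0,0,48],[61.25,60,48],[61.25,-60,48]]
u=f(P); print(u.round(0).tolist())
c=u[0:2].mean(0).astype(int); x0,y0=max(0,min(c[0]-80,352)),max(0,min(c[1]-60,264))
b=cv2.resize(i[y0:y0+120,x0:x0+160],None,fx=5,fy=5,interpolation=cv2.INTER_CUBIC); cv2.imwrite('pics/latch.png',b)
print(x0,y0,((u-[x0,y0])*5).round(0).tolist())
```

```text
t 17.55 tcp [ 0.6574 -0.1288  0.1748] tcpS [101.7   8.7 174.8] tip [ 42.1   8.7 165.8] edge [172.1   8.6 172.2] tilt/roll/yaw [ 0.05 -0.17 -0.07] F_S [ 0.2  0.3 -0.5] M [ 0.02 -0.01  0.02] open 0.0325
[[226.0, 142.0], [265.0, 142.0], [225.0, 153.0], [265.0, 153.0], [216.0, 151.0], [274.0, 151.0], [245.0, 186.0], [245.0, 84.0], [304.0, 147.0], [187.0, 147.0]]
165 82 [[303.0, 300.0], [500.0, 300.0], [298.0, 357.0], [502.0, 357.0], [253.0, 343.0], [545.0, 343.0], [401.0, 521.0], [399.0, 8.0], [695.0, 323.0], [110.0, 324.0]]
```

View pics/latch.png

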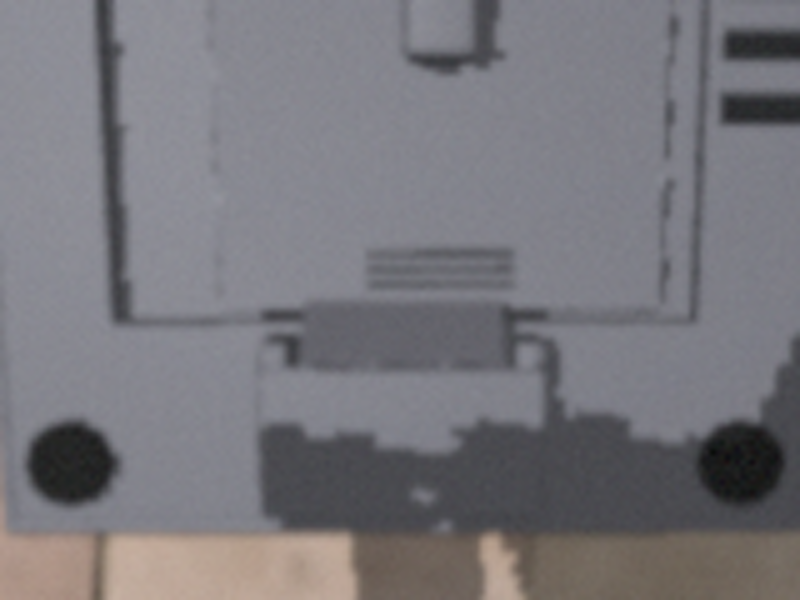

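The nose tip is at v≈300, exactly where the fully-out position was predicted (300). It covers the cover's rear edge (v≈318), so the catch has snapped out. I'll hand in the job now.

```bash
python3 -c "
from h import *
print(ticket.close_job())"
```

```text
the job is handed in; nothing more can be done
None
```

The cover is back in place: its lip is hooked in the window (about 8 mm to the +y side), it lies flat, and the catch has snapped out over its rear edge. I handed the job in at about 17.6 s; it returned no verdict.

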